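# Stand the fallen battery cell back up in its lane

### The job

One of the small black battery cells in the steel lane has fallen over and lies along it. Stand it back upright on the lane's floor, terminals up, square to the lane and free of the two cells that stand in the lane with it. Set it down gently, without dropping it, and leave the two standing cells as they are.

Things in the scene. Friction and masses are not known exactly. Their poses are not given: they have to be found in the camera images.
- fallen: the fallen cell, a closed black box 44 (x) x 50 (y) x 85 mm (z), 0.2 to 0.42 kg, four 10 mm terminal bolts rising 8 mm from its top. Origin: centre of its base; z points to the terminals. It starts flat in the lane, z along the lane's +y within 5 deg, x level across the lane, y vertical (50 mm high, 44 wide as it lies). The open jar lying outside the lane is not it
- lane: a fixed straight channel of bare steel on the bench, 470 mm long (its y) and 72 mm wide (its x). Origin at the centre of its underside, on the bench. Floor 3 mm thick, a kerb 4 mm thick along each long side with its top 9 mm above the bench, 64 mm clear between the kerbs, ends open
- neighbour_a: a cell like the fallen one, standing upright in the lane on the side of the fallen cell's base (towards the lane's -y). Origin at the centre of its base, z up. Its terminals' tops are 96 mm above the bench
- neighbour_b: a cell like the fallen one, standing upright in the lane on the side of the fallen cell's terminals (towards the lane's +y), further off. Origin at the centre of its base, z up. Its terminals' tops are 96 mm above the bench

How it is judged:
At the end, for the whole second after the job is handed in: Fallen cell at rest on the lane floor, terminals up (10 deg; base under 10 mm), within 15 mm of the centre line, 25 mm or more from the lane's ends, square within 17 deg (any side), centre over 55 mm from each standing cell's; those upright (10 deg) and within 15 mm of their starts (angle between each of fallen, neighbour_a, neighbour_b's own z axis and vertical below 0.18 rad and height (world z) of fallen below 0.01 m and x of fallen in the frame of lane between -0.015 and 0.015 m and y of fallen in the frame of lane between -0.21 and 0.21 m and (angle between the y axis of fallen and the y axis of lane, either way round below 0.3 rad or angle between the x axis of fallen and the y axis of lane, either way round below 0.3 rad) and horizontal distance between fallen and neighbour_a above 0.055 m and horizontal distance between fallen and neighbour_b above 0.055 m and linear speed of fallen below 0.02 m/s and angular speed of fallen below 0.1 rad/s and distance of each of neighbour_a, neighbour_b from where it was at the start of the episode below 0.015 m); the robot touches nothing.
It fails at once if a standing neighbour cell is pushed more than 15 mm or tipped more than 15 degrees (distance of any of neighbour_a, neighbour_b from where it was at the start of the episode above 0.015 m or angle between any of neighbour_a, neighbour_b's own z axis and vertical above 0.26 rad).
It fails at once if the fallen cell is dropped or thrown (moves faster than 0.5 m/s out of the fingers) (linear speed of fallen above 0.5 m/s and contact force between the fingers and fallen below 0.1 N).
It also fails if it takes over 35 s, if anything falls off the work surface, if the arm or the gripper's body presses on something with over 40 N, if the wrist force passes 120 N, or if a joint passes its speed limit or range.

### The arm

A 6-joint arm with a two-finger parallel gripper is mounted at the origin on the work surface. World frame = base frame: x ahead of the robot, y to its left, z up, the work surface at z = 0. Lengths are in m, angles in rad, forces in N, time in s.
With the tool pointing down it reaches from about 0.25 to 0.775 m from the base axis. Payload 4 kg.
Tool frame: the origin (TCP) lies at the very end of the fingers, on their centre line; the grasp point (between the pads) lies 19 mm behind it; z points along the fingers, y is the line along which they close (so a half turn about z gives the same grasp; the last joint's range is limited). The gripper opens to 94 mm and grips with 3 to 60 N. Pads are 16 mm wide; open, the fingers measure 119 mm over their backs; the gripper's body (75 mm by 177 mm) begins 78 mm behind the grasp point.
Start: joints at [-1.247, 0.087, 1.371, -0, 1.684, -0.103], TCP at [0.228, -0.501, 0.206] pointing down, gripper open.
Joint ranges: [-3.1, 3.1], [-0.76, 2.03], [0.27, 2.55], [-1.08, 4.22], [0.17, 2.65], [-2.57, 2.57]. Speed limits (rad/s): [2.79, 2.79, 3.14, 3.14, 3.14, 3.14].

### API

Orientations are given as a unit quaternion [x, y, z, w].
In Python, from workcell import bot gives the robot as it stands.
- The arm moves only by the tool move_arm, never from a script. Its argument "steps" is text: rows parted by semicolons, each of 4 numbers parted by spaces: the shift along the tool's x, y, z in m, then the turn about the tool's z in rad. In form: dx dy dz twist; .... A call has 1 to 5 rows; each row is the pose to reach, as a shift and turn from the pose commanded when the call began, along the tool's axes at that moment; what a row does not reach only later rows make up. A row lasts 1/12 s, in which the tool goes at most 41.7 mm and 7.16 degrees, less where a joint would pass 70% of its speed; a pose out of reach is approached as far as the arm can. A call with a gripper value outside its range is refused whole. "gripper" is the opening, from -1 (shut) to 1 (fully open), set as the call begins (left out, the last holds). The fingers move at their own pace and stop on an object; the grip force is fixed at half the most. Time passes only in rows, so rows that repeat a pose let the fingers close. It gives the time, the measured TCP pose, the force, the opening and the grip force at its end, in the units of the state.
- bot.get_obs(): the state, without advancing time (a new reading comes with each control period).
- bot.snapshot(name): name is "side" or "top"; returns a dict with "image" (400x640x3 uint8, red, green, blue), "vfov" (degrees; the focal length in pixels is half the picture's height over the tangent of half this angle, whatever the lens; pixels are square), "cx", "cy" (the principal point, pixels), "dist_coeffs" ([k1, k2, p1, p2, k3] as OpenCV has them; the pictures are not rectified), "T" (4x4, takes a point from camera to world coordinates). Camera axes: x right, y up, looking along -z (the intrinsics and any distortion apply to the point x, -y, -z); pixel columns grow to the right and rows downward; lengths in m; the calibration is good to about 2 mm. A picture is of the moment at which its call begins. There is no depth.
- bot.close_job(): hands the job in; it is judged then, once.
Trained networks look in a picture, given as the dict that the camera call returned (one of the last four; its "shot" number tells which), for a name from the list of things; names that differ only in an ending like _2 or _b are one class to them, and where a whole thing is asked for, a point or a joint stands for the part that bears it (a point fixed in the world has none). Each returns a list of dicts, best first, with "confidence" (0 to 1); they miss things now and then, are a little off and sometimes report something else, mostly with a low value. They report only what shows in the picture. A call takes as long as a camera call.
- bot.outline_of(picture, query): "region" (400x640 bool, what is visible of it) and "position" ([row, column] in pixels, amid what is visible of it).
The state is a dict: "t": time; "qpos": joint angles; "joint_vel": joint speeds; "joint_torque": joint torques, N m; "tcp_pos": TCP position; "orientation": TCP orientation; "ft_force": force on the tool from outside, world axes, zero at the start; "torque": the same for the moment, N m; "finger_gap": opening from 0.0 (shut) to 1.0 (fully open); "grip_force": force on a finger pad.
Only numpy, scipy, OpenCV 4.12 (cv2) and the standard library are available. Lean on these libraries where they do the work, as an engineer would, in place of code of your own. Each camera call takes 0.05 s, during which the arm holds its last target. There are 200 camera calls.

## Working session

There is one attempt and no reset: what is moved stays moved. The work goes in short steps, Python scripts to look and compute and a tool call to move; the robot and the scene stay as the last step left them, time stands still between calls to the robot, and variables do not carry over. Pictures are saved under pics/ and viewed, at most 10 in all, crops included, and the job is handed in when it is done.

Besides the shell and the picture viewer there is one more tool, called after "Call:" as name(argument=value, ...) on one line, values as JSON. move_arm: Moves the arm, as the interface text tells. Its arguments: {"type":"object","properties":{"steps":{"type":"string"},"gripper":{"type":"number"}},"required":["steps"]}

```bash
mkdir -p pics
cat > h.py <<'E'
import numpy as np, cv2
from workcell import bot
def ray(s,px):
    f=200/np.tan(np.radians(s["vfov"])/2)
    K=np.array([[f,0,s["cx"]],[0,f,s["cy"]],[0,0,1.]])
    u=cv2.undistortPoints(np.array([[px]],float),K,np.array(s["dist_coeffs"],float))[0,0]
    T=np.array(s["T"]); return T[:3,3],T[:3,:3]@np.array([u[0],-u[1],-1])
def atz(s,px,z):
    o,d=ray(s,px); return o+d*(z-o[2])/d[2]
def proj(s,P):
    f=200/np.tan(np.radians(s["vfov"])/2)
    K=np.array([[f,0,s["cx"]],[0,f,s["cy"]],[0,0,1.]])
    T=np.array(s["T"]); c=(np.atleast_2d(P)-T[:3,3])@T[:3,:3]; c=c*[1,-1,-1]
    return cv2.projectPoints(c,np.zeros(3),np.zeros(3),K,np.array(s["dist_coeffs"],float))[0][:,0]
E
python3 - <<'E'
from h import *
for n in ["top","side"]:
    s=bot.snapshot(n); cv2.imwrite(f"pics/{n}0.png",s["image"][:,:,::-1])
    print(n,np.round(s["T"],3).tolist(),s["vfov"],s["dist_coeffs"])
    for q in ["fallen","neighbour_a","lane"]:
        for r in bot.outline_of(s,q):
            ys,xs=np.nonzero(r["region"]); 
            print(q,round(r["confidence"],2),np.round(r["position"]),xs.min(),xs.max(),ys.min(),ys.max(), cv2.boxPoints(cv2.minAreaRect(np.c_[xs,ys].astype(np.float32))).round().tolist(),atz(s,r["position"][::-1],0.05).round(3))
E
```

```text
top [[-0.003, 0.983, -0.182, 0.42], [-1.0, 0.0, 0.017, 0.075], [0.016, 0.182, 0.983, 0.831], [0.0, 0.0, 0.0, 1.0]] 55.45136058087875 [-0.05662839  0.          0.          0.          0.        ]
fallen 0.74 [212. 370.] 346 392 198 223 [[346.0, 198.0], [392.0, 198.0], [392.0, 223.0], [346.0, 223.0]] [ 0.546 -0.072  0.05 ]
fallen 0.37 [216. 334.] 248 459 191 236 [[247.0, 222.0], [250.0, 187.0], [461.0, 203.0], [459.0, 237.0]] [0.537 0.003 0.05 ]
neighbour_a 0.62 [211. 423.] 405 440 200 226 [[405.0, 200.0], [440.0, 200.0], [440.0, 226.0], [405.0, 226.0]] [ 0.548 -0.185  0.05 ]
neighbour_a 0.55 [200. 261.] 246 273 186 213 [[246.0, 186.0], [273.0, 186.0], [273.0, 213.0], [246.0, 213.0]] [0.571 0.154 0.05 ]
lane 0.74 [216. 333.] 248 459 191 236 [[248.0, 221.0], [250.0, 188.0], [461.0, 204.0], [459.0, 236.0]] [0.537 0.004 0.05 ]
lane 0.68 [196. 260.] 246 275 185 213 [[246.0, 185.0], [275.0, 185.0], [275.0, 213.0], [246.0, 213.0]] [0.579 0.157 0.05 ]
lane 0.27 [211. 424.] 404 440 200 227 [[404.0, 200.0], [440.0, 200.0], [440.0, 227.0], [404.0, 227.0]] [ 0.547 -0.186  0.05 ]
side [[-0.908, 0.202, -0.368, 0.242], [-0.419, -0.454, 0.786, 0.776], [-0.009, 0.868, 0.497, 0.51], [0.0, 0.0, 0.0, 1.0]] 48.75505115828453 [-0.08266355  0.          0.          0.          0.        ]
fallen 0.95 [180. 352.] 336 367 163 198 [[336.0, 163.0], [367.0, 163.0], [367.0, 198.0], [336.0, 198.0]] [ 0.537 -0.033  0.05 ]
neighbour_a 0.95 [156. 371.] 359 383 135 175 [[357.0, 174.0], [360.0, 134.0], [384.0, 136.0], [380.0, 176.0]] [ 0.54  -0.172  0.05 ]
neighbour_a 0.57 [219. 300.] 282 314 194 247 [[282.0, 194.0], [314.0, 194.0], [314.0, 247.0], [282.0, 247.0]] [0.57  0.153 0.05 ]
lane 0.81 [211. 333.] 278 398 157 255 [[276.0, 242.0], [381.0, 142.0], [404.0, 165.0], [299.0, 266.0]] [0.526 0.101 0.05 ]
```

Run:
```python
from h import *
a=cv2.imread("pics/top0.png")[160:260,230:490]; b=cv2.imread("pics/side0.png")[110:270,240:440]
a=cv2.resize(a,None,fx=3,fy=3,interpolation=cv2.INTER_CUBIC)
cv2.imwrite("pics/topc.png",a); cv2.imwrite("pics/sidec.png",cv2.resize(b,None,fx=3.7,fy=3.7,interpolation=cv2.INTER_CUBIC))
```

```text
(no output)
```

View pics/topc.png

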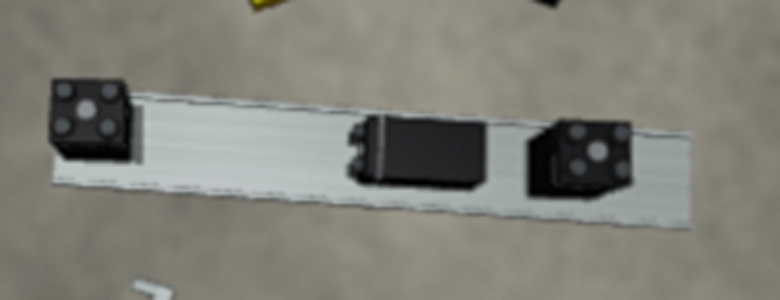

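View pics/sidec.png

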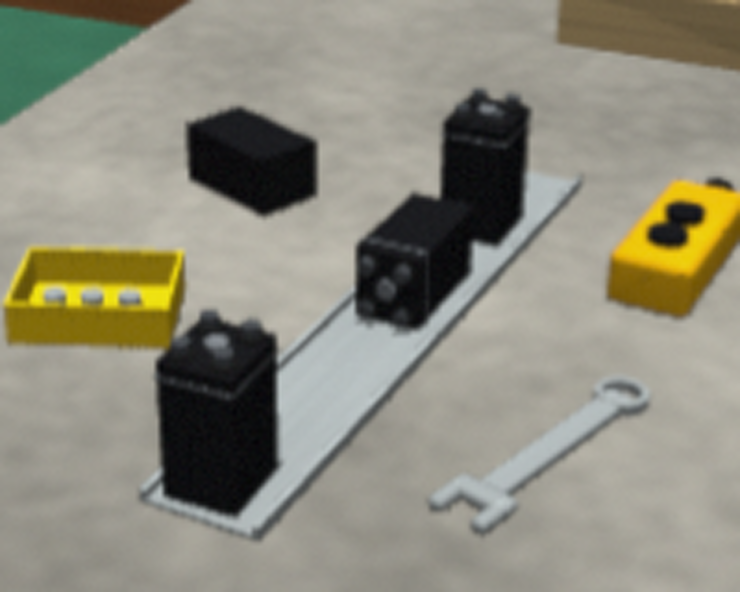

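View pics/top0.png

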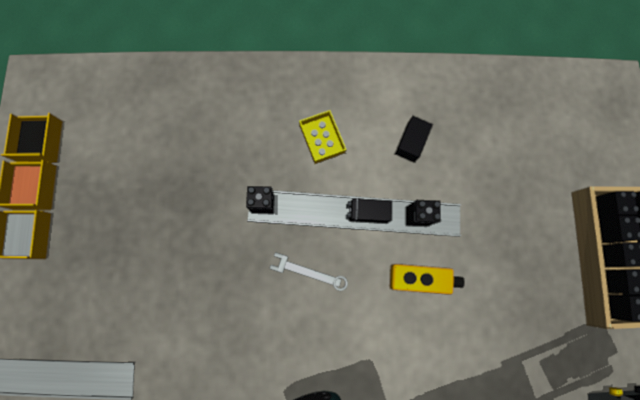

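Run:
```python
from h import *
s=bot.snapshot("top")
def c(x,y,z): return atz(s,(x/3+230-.33,y/3+160-.33),z)
P={}
for n,v in dict(Lu1=(130,93,.009),Lu2=(690,133,.009),Ld1=(52,184,.009),Ld2=(690,229,.009),f1=(370,116,.053),f2=(486,122,.053),f3=(486,180,.053),f4=(368,184,.053),a=(597,151,.088),b=(86,110,.088),abase=(528,196,.003)).items():
    P[n]=c(*v); print(n,P[n].round(4))
for a,b in [("Lu1","Lu2"),("Ld1","Ld2"),("f1","f2"),("f4","f3")]:
    d=P[a]-P[b]; print(a,np.degrees(np.arctan2(d[0],d[1])).round(2),np.linalg.norm(d).round(4))
s2=bot.snapshot("side")
for q in ["fallen","neighbour_a"]:
    for r in bot.outline_of(s2,q):
        p=r["position"][::-1]; print(q,r["confidence"],[atz(s2,p,z).round(3) for z in(.03,.046)])
o=bot.get_obs();print(o["tcp_pos"],o["orientation"],o["finger_gap"],o["t"])
from scipy.spatial.transform import Rotation as R
print(R.from_quat(o["orientation"]).as_matrix().round(3))
```

```text
Lu1 [0.5994 0.1328 0.009 ]
Lu2 [ 0.5695 -0.2829  0.009 ]
Ld1 [0.5319 0.1885 0.009 ]
Ld2 [ 0.4981 -0.2774  0.009 ]
f1 [ 0.5735 -0.0374  0.053 ]
f2 [ 0.5693 -0.1187  0.053 ]
f3 [ 0.5285 -0.1169  0.053 ]
f4 [ 0.5258 -0.0348  0.053 ]
a [ 0.543  -0.1839  0.088 ]
b [0.5706 0.1563 0.088 ]
abase [ 0.5235 -0.1599  0.003 ]
Lu1 4.11 0.4167
Ld1 4.15 0.4672
f1 2.97 0.0814
f4 -1.86 0.0821
fallen 0.56 [array([ 0.541, -0.053,  0.03 ]), array([ 0.531, -0.026,  0.046])]
neighbour_a 0.87 [array([0.579, 0.136, 0.03 ]), array([0.568, 0.158, 0.046])]
neighbour_a 0.72 [array([ 0.551, -0.209,  0.03 ]), array([ 0.541, -0.176,  0.046])]
[ 0.22769275 -0.50069525  0.20555952] [9.77321720e-01 2.11759881e-01 3.19276408e-05 8.56636212e-05] 1.0041097515009862 0.6
[[ 0.91   0.414  0.   ]
 [ 0.414 -0.91  -0.   ]
 [ 0.     0.    -1.   ]]
```

Call:
move_arm(steps="0.032 -0.018 0 0; 0.064 -0.0365 0 0; 0.096 -0.055 0 0; 0.128 -0.073 0 0; 0.16 -0.0915 0 0", gripper=1)

```text
t: 1.02
tcp_pos: [0.3361, -0.3498, 0.2056]
orientation: [0.977, 0.211, 0.0, 0.0]
ft_force: [1.0, -0.4, 0.7]
finger_gap: 0.999
grip_force: 0.0
```

Call:
move_arm(steps="0.032 -0.018 0 0; 0.064 -0.0365 0 0; 0.096 -0.055 0 0; 0.128 -0.073 0 0; 0.16 -0.0915 0 0")

```text
t: 1.43
tcp_pos: [0.444, -0.2, 0.2058]
orientation: [0.977, 0.212, 0.0, 0.0]
ft_force: [1.0, -1.6, 0.3]
finger_gap: 0.998
grip_force: 0.0
```

Call:
move_arm(steps="0.032 -0.018 0 -0.12; 0.064 -0.0365 0 -0.24; 0.096 -0.055 0 -0.36; 0.128 -0.073 0 -0.48; 0.159 -0.091 0 -0.6")

```text
t: 1.85
tcp_pos: [0.5512, -0.0511, 0.2057]
orientation: [0.87, 0.494, 0.0, 0.0]
ft_force: [0.3, -0.3, 0.9]
finger_gap: 1.0
grip_force: 0.0
```

Call:
move_arm(steps="0 0 0 -0.12; 0 0 0 -0.24; 0 0 0 -0.36; 0 0 0 -0.47; 0 0 0 -0.47")

```text
t: 2.27
tcp_pos: [0.5504, -0.0527, 0.2055]
orientation: [0.732, 0.681, -0.0, 0.0]
ft_force: [0.2, 0.0, 0.1]
finger_gap: 1.001
grip_force: 0.0
```

Call:
move_arm(steps="0 0 0.035 0; 0 0 0.07 0; 0 0 0.105 0; 0 0 0.13 0; 0 0 0.13 0")

```text
t: 2.68
tcp_pos: [0.5455, -0.0522, 0.0687]
orientation: [0.734, 0.679, -0.004, -0.005]
ft_force: [-2.3, 0.3, -0.4]
finger_gap: 0.999
grip_force: 0.0
```

Run:
```python
from h import *
out=[]
for n,(r0,c0) in dict(side=(90,260),top=(150,240)).items():
    s=bot.snapshot(n)
    im=s["image"][r0:r0+150,c0:c0+200,::-1]
    out.append(cv2.resize(im,None,fx=4,fy=4,interpolation=cv2.INTER_CUBIC)[:, :400*2])
cv2.imwrite("pics/m1.png",cv2.resize(np.vstack(out),None,fx=.5,fy=.5))
```

```text
(no output)
```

View pics/m1.png

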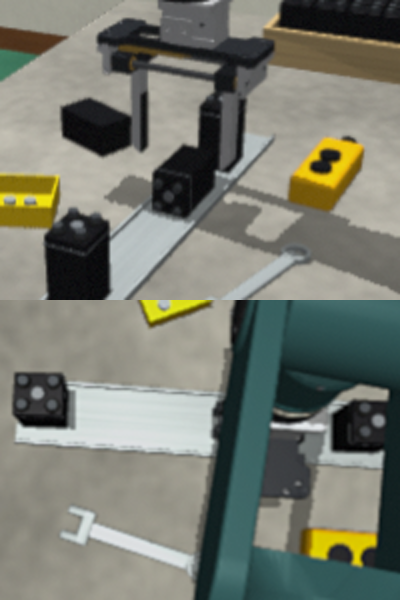

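Call:
move_arm(steps="0 0 0.025 0; 0 0 0.045 0; 0 0 0.0625 0; 0 0 0.0625 0; 0 0 0.0625 0")

```text
t: 3.2
tcp_pos: [0.5515, -0.0533, 0.0149]
orientation: [0.733, 0.68, 0.001, 0.001]
ft_force: [0.5, -0.8, 0.8]
finger_gap: 0.997
grip_force: 0.0
```

Call:
move_arm(steps="0 0 0 0; 0 0 0 0; 0 0 0 0; 0 0 0 0; 0 0 0 0", gripper=-1)

```text
t: 3.62
tcp_pos: [0.5508, -0.0531, 0.0138]
orientation: [0.733, 0.68, 0.0, 0.001]
ft_force: [0.2, 0.1, -0.1]
finger_gap: 0.684
grip_force: 0.0
```

Call:
move_arm(steps="0 0 0 0; 0 0 0 0; 0 0 0 0; 0 0 0 0; 0 0 0 0")

```text
t: 4.03
tcp_pos: [0.5506, -0.0529, 0.013]
orientation: [0.733, 0.68, 0.0, 0.0]
ft_force: [1.6, 1.0, -0.2]
finger_gap: 0.469
grip_force: 29.8
```

Call:
move_arm(steps="0 0 -0.004 0; 0.015 0 -0.006 0; 0.035 0 -0.006 0; 0.058 0 -0.006 0; 0.078 0 -0.006 0")

```text
t: 4.45
tcp_pos: [0.5548, 0.0257, 0.018]
orientation: [0.733, 0.68, -0.001, -0.001]
ft_force: [0.7, -0.7, -2.7]
finger_gap: 0.468
grip_force: 29.8
```

Call:
move_arm(steps="0.015 0 0 0; 0.028 0 0 0; 0.037 0 0 0; 0.037 0 0 0; 0.037 0 0 0")

```text
t: 4.87
tcp_pos: [0.5585, 0.0616, 0.0186]
orientation: [0.733, 0.681, -0.001, 0.0]
ft_force: [-0.8, 0.3, -3.0]
finger_gap: 0.469
grip_force: 29.8
```

Run:
```python
from h import *
s=bot.snapshot("side")
cv2.imwrite("pics/m2.png",cv2.resize(s["image"][100:250,240:440,::-1],None,fx=4,fy=4,interpolation=cv2.INTER_CUBIC))
```

```text
(no output)
```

View pics/m2.png

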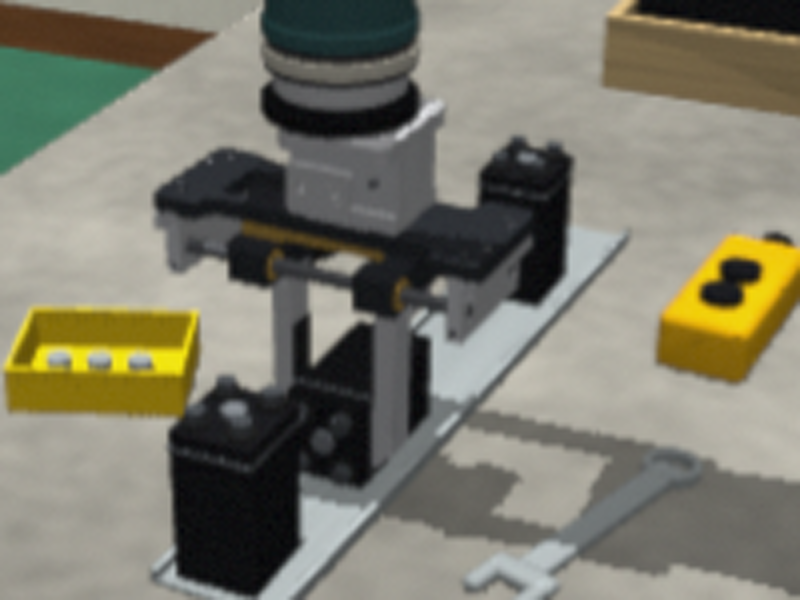

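Call:
move_arm(steps="0 0 0.003 0; 0 0 0.005 0; 0 0 0.006 0; 0 0 0.006 0; 0 0 0.006 0")

```text
t: 5.33
tcp_pos: [0.5588, 0.0611, 0.013]
orientation: [0.733, 0.68, -0.0, 0.0]
ft_force: [-0.9, -1.1, -2.4]
finger_gap: 0.468
grip_force: 29.8
```

Call:
move_arm(steps="0 0 0 0; 0 0 0 0; 0 0 0 0; 0 0 0 0; 0 0 0 0", gripper=-0.07)

```text
t: 5.75
tcp_pos: [0.5589, 0.0616, 0.013]
orientation: [0.733, 0.68, 0.0, 0.0]
ft_force: [0.2, -1.0, -2.7]
finger_gap: 0.471
grip_force: 29.8
```

Call:
move_arm(steps="0 0 0 0; 0 0 0 0; 0 0 0 0", gripper=0)

```text
t: 6.0
tcp_pos: [0.5594, 0.0619, 0.0136]
orientation: [0.733, 0.681, 0.001, 0.0]
ft_force: [-0.4, -0.1, -0.9]
finger_gap: 0.501
grip_force: 0.0
```

Call:
move_arm(steps="0.004 0 0 0; 0.008 0 0 0; 0.008 0 0 0; 0.008 0 0 0", gripper=0)

```text
t: 6.33
tcp_pos: [0.5595, 0.0701, 0.0131]
orientation: [0.733, 0.681, 0.0, 0.0]
ft_force: [0.9, 0.2, -0.4]
finger_gap: 0.505
grip_force: 0.0
```

Call:
move_arm(steps="0 0 0 0; 0 0 0 0; 0 0 0 0; 0 0 0 0", gripper=-0.06)

```text
t: 6.67
tcp_pos: [0.5593, 0.0698, 0.013]
orientation: [0.733, 0.68, 0.0, -0.0]
ft_force: [-0.0, 0.9, -0.1]
finger_gap: 0.472
grip_force: 5.2
```

Call:
move_arm(steps="0 0 -0.005 0; 0 0 -0.01 0; 0 0 -0.015 0; 0 0 -0.02 0; 0 0 -0.02 0")

```text
t: 7.08
tcp_pos: [0.5602, 0.0698, 0.0348]
orientation: [0.733, 0.68, 0.001, 0.001]
ft_force: [-1.1, -0.3, 1.1]
finger_gap: 0.471
grip_force: 0.4
```

Run:
```python
from h import *
s=bot.snapshot("side")
cv2.imwrite("pics/m3.png",cv2.resize(s["image"][120:240,260:400,::-1],None,fx=4,fy=4,interpolation=cv2.INTER_CUBIC))
```

```text
(no output)
```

View pics/m3.png

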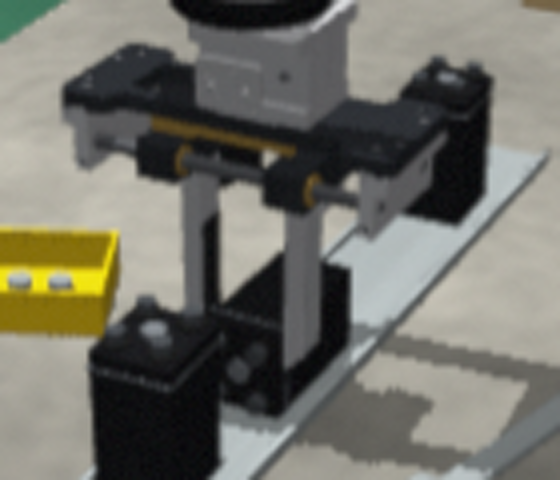

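Call:
move_arm(steps="0 0 0.008 0; 0 0 0.016 0; 0 0 0.02 0; 0 0 0.02 0; 0 0 0.02 0", gripper=0)

```text
t: 7.55
tcp_pos: [0.5587, 0.0696, 0.0119]
orientation: [0.733, 0.68, -0.001, -0.001]
ft_force: [-0.0, 1.2, 0.4]
finger_gap: 0.499
grip_force: 0.0
```

Call:
move_arm(steps="0 0 0 0; 0 0 0 0; 0 0 0 0; 0 0 0 0; 0 0 0 0", gripper=-0.064)

```text
t: 7.97
tcp_pos: [0.5596, 0.0697, 0.0131]
orientation: [0.733, 0.68, 0.0, 0.0]
ft_force: [0.4, -0.2, -0.7]
finger_gap: 0.466
grip_force: 0.7
```

Call:
move_arm(steps="0 0 -0.003 0; -0.001 0 -0.006 0; -0.001 0 -0.01 0; -0.002 0 -0.014 0; -0.002 0 -0.014 0")

```text
t: 8.38
tcp_pos: [0.5595, 0.0676, 0.028]
orientation: [0.733, 0.68, 0.0, 0.0]
ft_force: [-1.1, 0.9, -1.3]
finger_gap: 0.467
grip_force: 1.8
```

Run:
```python
from h import *
s=bot.snapshot("side")
cv2.imwrite("pics/m4.png",cv2.resize(s["image"][120:240,260:400,::-1],None,fx=4,fy=4,interpolation=cv2.INTER_CUBIC))
```

```text
(no output)
```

View pics/m4.png

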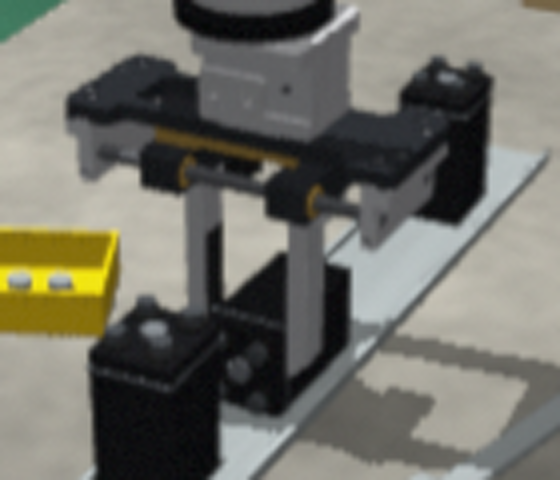

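Call:
move_arm(steps="0 0 0.008 0; 0.002 0 0.014 0; 0.002 0 0.014 0; 0.002 0 0.014 0", gripper=0)

```text
t: 8.77
tcp_pos: [0.5589, 0.0697, 0.012]
orientation: [0.733, 0.681, -0.001, -0.0]
ft_force: [-0.5, 0.3, 0.5]
finger_gap: 0.501
grip_force: 0.0
```

Call:
move_arm(steps="0 0 0 0; 0 0 0 0; 0 0 0 0; 0 0 0 0; 0 0 0 0", gripper=-0.067)

```text
t: 9.18
tcp_pos: [0.5596, 0.0696, 0.013]
orientation: [0.733, 0.68, 0.0, 0.0]
ft_force: [2.1, -0.3, -2.1]
finger_gap: 0.472
grip_force: 6.2
```

Call:
move_arm(steps="0 0 -0.003 0; -0.001 0 -0.006 0; -0.001 0 -0.01 0; -0.002 0 -0.014 0; -0.002 0 -0.014 0")

```text
t: 9.6
tcp_pos: [0.5598, 0.0676, 0.0281]
orientation: [0.733, 0.68, 0.001, 0.001]
ft_force: [0.2, -0.2, -2.1]
finger_gap: 0.468
grip_force: 5.5
```

```bash
cat > tilt.py <<'E'
from h import *
# image difference of the fallen region vs. previous, and outline extents
s=bot.snapshot("side"); cv2.imwrite("pics/cur.png",s["image"][:,:,::-1])
for r in bot.outline_of(s,"fallen")[:2]:
    ys,xs=np.nonzero(r["region"]); print(round(r["confidence"],2),np.round(r["position"]),xs.min(),xs.max(),ys.min(),ys.max())
o=bot.get_obs();print(o["grip_force"],o["finger_gap"],o["ft_force"])
a=cv2.imread("pics/m4.png"); b=cv2.resize(s["image"][120:240,260:400,::-1],None,fx=4,fy=4,interpolation=cv2.INTER_CUBIC)
print("diff in terminal face",np.abs(a[310:410,225:285].astype(int)-b[310:410,225:285]).mean())
E
python3 tilt.py
```

```text
0.62 [203. 329.] 312 347 183 218
5.483136624097824 0.468695200473069 [-0.69374821 -1.15791094 -0.35214582]
diff in terminal face 29.911555555555555
```

Call:
move_arm(steps="-0.004 0 -0.005 0; -0.007 0 -0.0095 0; -0.012 0 -0.0145 0; -0.017 0 -0.019 0; -0.022 0 -0.023 0")

```text
t: 10.12
tcp_pos: [0.5576, 0.0451, 0.0505]
orientation: [0.733, 0.68, 0.0, 0.0]
ft_force: [0.7, -0.1, -3.5]
finger_gap: 0.47
grip_force: 5.4
```

```bash
python3 tilt.py
python3 - <<'E'
import cv2
cv2.imwrite("pics/m5.png",cv2.resize(cv2.imread("pics/cur.png")[120:240,260:400],None,fx=4,fy=4,interpolation=cv2.INTER_CUBIC))
E
```

```text
0.9 [195. 331.] 314 350 177 206
5.444244369864464 0.4659943590161279 [-0.18522624 -0.43961824 -3.2872733 ]
diff in terminal face 77.39105555555555
```

View pics/m5.png

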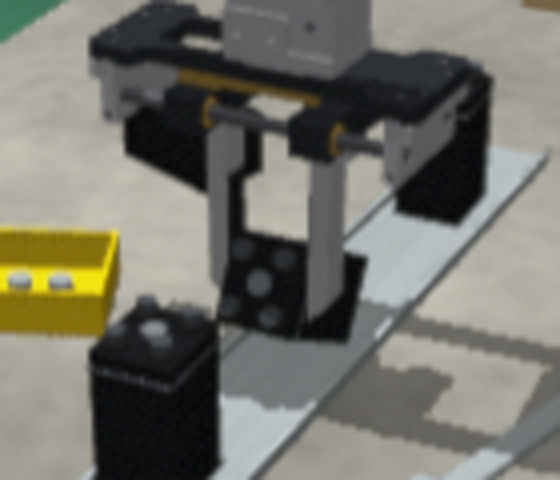

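```bash
cat > fit.py <<'E'
from h import *
from scipy.optimize import least_squares
def fit(pts,d0=.073,e0=.004,t0=.5):
    s=bot.snapshot("side"); o=bot.get_obs(); g=np.array(o["tcp_pos"])+[0,0,.019]
    px=np.array([[260+c/4-.4,120+r/4-.4] for c,r,*_ in pts]); L=np.array([p[2:] for p in pts])/1000
    u=np.array([.072,.997,0]);v=np.array([.997,-.072,0]);k=np.array([0,0,1.])
    def W(p,L):
        t,d,e,xo=p; zc=np.cos(t)*u+np.sin(t)*k; yc=-np.sin(t)*u+np.cos(t)*k
        return g+(L[:,:1]+xo)*v+(L[:,1:2]-e)*yc+(L[:,2:]-d)*zc
    f=lambda p: np.r_[(proj(s,W(p,L))-px).ravel(),(p[1]-d0)/.004,(p[2]-e0)/.004,p[3]/.003]
    r=least_squares(f,[t0,d0,e0,0],x_scale=[.1,.01,.01,.01]); p=r.x
    print("theta",np.degrees(p[0]).round(1),"d,e,xo",p[1:].round(4),"rms",np.sqrt(np.mean(r.fun**2)).round(2))
    print("base corners z",W(p,np.array([[0,-.025,0],[0,.025,0]])).round(4).tolist())
E
python3 - <<'E'
from fit import *
fit([(300,338,-22,-25,85),(348,342,-22,-25,0),(218,322,22,-25,85),(230,232,22,25,85),(366,258,-22,25,0),(259,283,0,0,87)])
E
```

```text
theta 28.9 d,e,xo [0.0733 0.0097 0.0012] rms 1.12
base corners z [[0.5557, -0.0022, 0.0038], [0.554, -0.0263, 0.0475]]
```

Call:
move_arm(steps="-0.006 0 -0.0025 0; -0.0125 0 -0.0055 0; -0.019 0 -0.008 0; -0.0255 0 -0.0105 0; -0.0325 0 -0.012 0")

```text
t: 10.68
tcp_pos: [0.5554, 0.0125, 0.0625]
orientation: [0.733, 0.68, 0.0, 0.0]
ft_force: [-0.2, -0.4, -4.1]
finger_gap: 0.468
grip_force: 5.4
```

```bash
python3 tilt.py
python3 - <<'E'
import cv2
cv2.imwrite("pics/m6.png",cv2.resize(cv2.imread("pics/cur.png")[120:240,260:400],None,fx=4,fy=4,interpolation=cv2.INTER_CUBIC))
E
```

```text
0.84 [184. 340.] 321 357 166 196
5.43293796479702 0.46728359435984734 [ 0.03117748 -0.16047828 -3.85869409]
diff in terminal face 124.4285
```

View pics/m6.png

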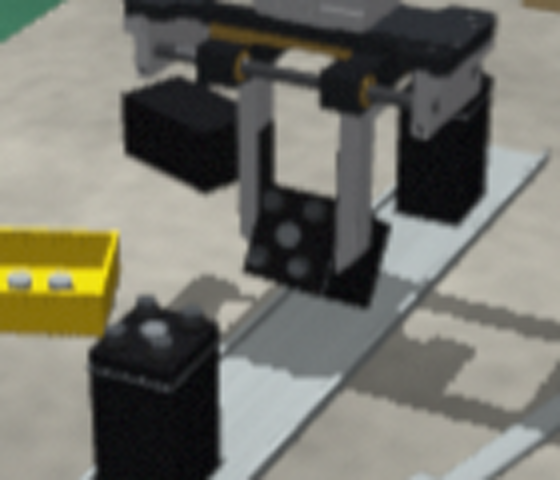

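Run:
```python
from fit import *
fit([(328,294,-22,-25,85),(370,306,-22,-25,0),(246,270,22,-25,85),(261,186,22,25,85),(390,226,-22,25,0),(288,236,0,0,87)],.0733,.008)
```

```text
theta 33.0 d,e,xo [0.0736 0.0104 0.0014] rms 1.06
base corners z [[0.5537, -0.0298, 0.0115], [0.5517, -0.057, 0.0534]]
```

Call:
move_arm(steps="0 0 -0.003 0; 0 0 -0.003 0; 0 0 -0.003 0", gripper=-0.066)

```text
t: 11.08
tcp_pos: [0.5555, 0.0138, 0.0653]
orientation: [0.733, 0.681, 0.0, 0.0]
ft_force: [0.7, 0.9, -1.8]
finger_gap: 0.467
grip_force: 3.7
```

```bash
cat > tilt.py <<'E'
from fit import *
# silhouette fit of theta: compare dark-region mask of the outline with the projected hull
def run(d=.0735,e=.010):
    s=bot.snapshot("side"); cv2.imwrite("pics/cur.png",s["image"][:,:,::-1]); o=bot.get_obs(); g=np.array(o["tcp_pos"])+[0,0,.019]
    R=bot.outline_of(s,"fallen"); print([(round(r["confidence"],2),np.round(r["position"]).tolist()) for r in R[:3]])
    if not R: return
    m=R[0]["region"]
    u=np.array([.072,.997,0]);v=np.array([.997,-.072,0]);k=np.array([0,0,1.])
    C=np.array([[x,y,z] for x in(-.022,.022) for y in(-.025,.025) for z in(0,.085)])
    best=[]
    for t in range(-20,121,3):
      for dd in (d-.012,d-.006,d,d+.006):
       for ee in (e-.006,e,e+.006,e+.012):
        a=np.radians(t); zc=np.cos(a)*u+np.sin(a)*k; yc=-np.sin(a)*u+np.cos(a)*k
        W=g+C[:,:1]*v+(C[:,1:2]-ee)*yc+(C[:,2:]-dd)*zc
        h=np.zeros(m.shape,np.uint8); cv2.fillConvexPoly(h,cv2.convexHull(proj(s,W).round().astype(np.int32)),1)
        best.append(((h&m).sum()/(h|m).sum(),t,round(dd,4),round(ee,4)))
    best.sort(reverse=True); print([(round(b[0],3),)+b[1:] for b in best[:6]])
    print(o["t"],"grip",round(o["grip_force"],2),"gap",round(o["finger_gap"],4),"F",np.round(o["ft_force"],1),"tcp",np.round(o["tcp_pos"],4))
if __name__=="__main__": run()
E
python3 tilt.py
```

```text
[(0.67, [189.0, 337.0])]
[(np.float64(0.827), 49, 0.0735, 0.016), (np.float64(0.817), 52, 0.0735, 0.016), (np.float64(0.807), 43, 0.0675, 0.022), (np.float64(0.807), 46, 0.0675, 0.022), (np.float64(0.807), 46, 0.0735, 0.016), (np.float64(0.8), 43, 0.0735, 0.022)]
11.1333 grip 3.71 gap 0.4702 F [-0.6 -0.5 -1.3] tcp [0.5555 0.0137 0.0654]
```

Call:
move_arm(steps="-0.005 0 -0.0005 0; -0.010 0 -0.001 0; -0.015 0 -0.001 0; -0.020 0 -0.001 0; -0.025 0 -0.001 0")

```text
t: 11.6
tcp_pos: [0.5535, -0.0124, 0.0661]
orientation: [0.733, 0.68, 0.0, 0.0]
ft_force: [0.2, 1.7, -1.4]
finger_gap: 0.468
grip_force: 3.7
```

```bash
python3 -c "import tilt; tilt.run(.0735,.014)"
```

```text
[(0.72, [182.0, 340.0])]
[(np.float64(0.815), 64, 0.0735, 0.02), (np.float64(0.813), 61, 0.0735, 0.02), (np.float64(0.808), 64, 0.0615, 0.026), (np.float64(0.8), 67, 0.0675, 0.02), (np.float64(0.8), 70, 0.0735, 0.014), (np.float64(0.798), 58, 0.0675, 0.026)]
11.65 grip 3.69 gap 0.4684 F [-0.6 -0.1 -0.9] tcp [ 0.5535 -0.0133  0.066 ]
```

Call:
move_arm(steps="-0.005 0 0.0005 0; -0.010 0 0.0015 0; -0.015 0 0.003 0; -0.020 0 0.0045 0; -0.025 0 0.0065 0")

```text
t: 12.12
tcp_pos: [0.5516, -0.0371, 0.0593]
orientation: [0.733, 0.68, 0.0, 0.0]
ft_force: [1.0, -0.2, -1.3]
finger_gap: 0.467
grip_force: 3.8
```

```bash
python3 -c "import tilt; tilt.run(.0735,.016)"
```

```text
[(0.82, [184.0, 344.0])]
[(np.float64(0.868), 79, 0.0675, 0.022), (np.float64(0.866), 91, 0.0735, 0.016), (np.float64(0.865), 82, 0.0675, 0.022), (np.float64(0.859), 88, 0.0735, 0.016), (np.float64(0.858), 85, 0.0735, 0.016), (np.float64(0.857), 76, 0.0675, 0.028)]
12.1667 grip 4.0 gap 0.4714 F [ 1.9 -1.5 -1.2] tcp [ 0.5514 -0.0381  0.0588]
```

Call:
move_arm(steps="-0.004 0 0.0015 0; -0.007 0 0.003 0; -0.010 0 0.0045 0; -0.010 0 0.006 0; -0.010 0 0.007 0")

```text
t: 12.63
tcp_pos: [0.5509, -0.0464, 0.0538]
orientation: [0.733, 0.68, 0.0, 0.0]
ft_force: [-2.3, 2.4, 6.4]
finger_gap: 0.466
grip_force: 4.2
```

```bash
python3 -c "import tilt; tilt.run(.0735,.016)"
python3 - <<'E'
import cv2
cv2.imwrite("pics/m7.png",cv2.resize(cv2.imread("pics/cur.png")[110:250,250:400],None,fx=4,fy=4,interpolation=cv2.INTER_CUBIC))
E
```

```text
[(0.8, [180.0, 344.0])]
[(np.float64(0.918), 88, 0.0675, 0.022), (np.float64(0.914), 91, 0.0675, 0.022), (np.float64(0.895), 94, 0.0675, 0.022), (np.float64(0.888), 85, 0.0675, 0.022), (np.float64(0.885), 79, 0.0615, 0.028), (np.float64(0.883), 82, 0.0615, 0.028)]
12.6833 grip 3.92 gap 0.4684 F [-1.   1.   5.5] tcp [ 0.5509 -0.0463  0.0536]
```

View pics/m7.png

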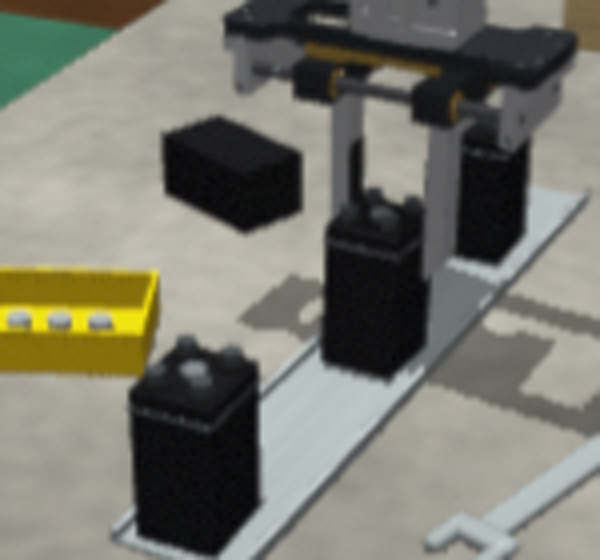

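Call:
move_arm(steps="0 0 -0.001 0; 0 0 -0.001 0; 0 0 -0.001 0", gripper=-0.02)

```text
t: 12.98
tcp_pos: [0.5506, -0.0466, 0.0532]
orientation: [0.733, 0.68, -0.0, -0.0]
ft_force: [0.5, -0.0, -0.0]
finger_gap: 0.49
grip_force: 0.0
```

Call:
move_arm(steps="0 0 0 0; 0 0 0 0; 0 0 0 0; 0 0 0 0; 0 0 0 0", gripper=0.7)

```text
t: 13.4
tcp_pos: [0.5508, -0.0465, 0.0534]
orientation: [0.733, 0.68, -0.0, 0.0]
ft_force: [-0.0, -0.3, 0.0]
finger_gap: 0.81
grip_force: 0.0
```

Call:
move_arm(steps="0 0 -0.02 0; 0 0 -0.05 0; 0 0 -0.085 0; 0 0 -0.12 0; 0 0 -0.15 0")

```text
t: 13.82
tcp_pos: [0.551, -0.0465, 0.206]
orientation: [0.733, 0.68, 0.001, 0.001]
ft_force: [-0.0, 0.7, 0.2]
finger_gap: 0.845
grip_force: 0.0
```

Call:
move_arm(steps="-0.035 0 0 0; -0.07 0 0 0; -0.105 0 0 0; -0.12 0 0 0; -0.12 0 0 0")

```text
t: 14.23
tcp_pos: [0.5413, -0.1695, 0.2032]
orientation: [0.734, 0.679, -0.001, 0.0]
ft_force: [-0.7, 0.3, 0.2]
finger_gap: 0.85
grip_force: 0.0
```

Run:
```python
from h import *
for n in ("side","top"):
    s=bot.snapshot(n)
    for r in bot.outline_of(s,"neighbour_a"):
        ys,xs=np.nonzero(r["region"]); print(n,round(r["confidence"],2),xs.min(),xs.max(),ys.min(),ys.max(),atz(s,r["position"][::-1],.05).round(3))
    for r in bot.outline_of(s,"fallen")[:2]:
        ys,xs=np.nonzero(r["region"]); print(n,"fallen",round(r["confidence"],2),xs.min(),xs.max(),ys.min(),ys.max(),atz(s,r["position"][::-1],.05).round(3))
```

```text
side 0.86 282 314 194 248 [0.569 0.164 0.05 ]
side 0.72 359 383 134 176 [ 0.545 -0.179  0.05 ]
side fallen 0.68 330 357 158 206 [ 0.544 -0.017  0.05 ]
top 0.93 247 274 187 213 [0.571 0.154 0.05 ]
top 0.82 405 440 200 226 [ 0.546 -0.19   0.05 ]
top fallen 0.81 335 363 194 222 [ 0.555 -0.026  0.05 ]
```

```bash
python3 -c "
from workcell import bot
print(bot.close_job())"
```

```text
the job is handed in; nothing more can be done
None
```

I stood the fallen cell back upright in the lane, about 3 mm off the centre line and well clear of both neighbours, which did not visibly move; I handed the job in at about 14 s, and it gave no verdict.

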